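# Put the glass scraper away in its double-locked case

## Robot

A 7-joint arm with a two-finger parallel gripper is mounted at the origin on the work surface. World frame = base frame: x ahead of the robot, y to its left, z up, the work surface at z = 0. Lengths are in m, angles in rad, forces in N, time in s.
With the tool pointing down it reaches from about 0.425 to 0.875 m from the base axis. Payload 8.4 kg.
Tool frame: the origin (TCP) lies on the mounting face of the last link; the fingertips stand 182 mm ahead of it and the grasp point (between the pads) lies 164 mm ahead of it (arm.nose_length is the distance from the TCP to the fingertips, in m); z points along the fingers, y is the direction in which the jaws open and shut (so a half turn about z gives the same grasp; the last joint's range is limited). The gripper opens to 87 mm and grips with 3 to 60 N. Pads are 19 mm wide; open, the fingers measure 117 mm over their backs; the gripper's body (75 mm by 190 mm) begins 51 mm behind the grasp point.
Start: joints at [1.152, 0.333, 0.04, 1.465, -0.013, 1.343, -0.059], TCP at [0.204, -0.617, 0.405] pointing down, gripper open.
Joint ranges: [-2.58, 2.58], [-0.38, 2.09], [-1.3, 1.39], [0.25, 2.4], [-1.5, 4.64], [0.08, 2.09], [-2.65, 2.65]. Speed limits (rad/s): [2.22, 2.22, 2.79, 2.79, 3.14, 3.14, 3.14].

## Interface

Orientations are given as a 3x3 rotation matrix whose columns are the frame's x, y, z axes.
In Python, from cell import readout, optics, workorder, arm gives the robot as it stands.
- The arm moves only by the shell command python3 -m jog 'ROWS' [FORCE]. ROWS is JSON, one flat list of numbers, 7 for each row, row after row: the shift along the world's x, y, z in m, then the turn, a rotation vector about the world's x, y, z in rad, then the finger opening in m, from 0 to 0.087. In form: [tx, ty, tz, wx, wy, wz, jaw, tx, ty, tz, wx, wy, wz, jaw, ...]. A call has 1 to 20 rows; each row shifts and turns the commanded pose from where the row before left it; what a row does not reach is not made up. A row lasts 1/10 s, in which the tool goes at most 50 mm and 8.59 degrees, less where a joint would pass 70% of its speed; a pose out of reach is approached as far as the arm can. A call is refused whole if a number of a shift passes 0.05 or a number of a turn 0.15, either way. A call with a gripper value outside its range is refused whole. The fingers move at their own pace and stop on an object; FORCE is the grip in N (left out, the last holds). Time passes only in rows, so rows that do not move let the fingers close. It gives the time, the measured TCP pose, the force and the opening at its end, in the units of the state.
- readout.get_obs(): the state, without advancing time (a new reading comes with each control period).
- optics.get_image(name): name is "scene" or "side" or "wrist"; returns a dict with "frame" (480x640x3 uint8, blue, green, red), "z_map" (480x640 float32, m along the optical axis (not along the pixel's ray), 0 where there is no reading), "intrinsics" (3x3 intrinsics, pixels), "rvec" (rotation vector, rad) and "tvec" (3), from world to camera coordinates, as OpenCV has them. Camera axes: x right, y down, z forward; pixel columns grow to the right and rows downward; lengths in m; the calibration is good to about 2 mm. The wrist camera is an equidistant fisheye: a pixel r from the principal point sees the ray r / f radians off the axis. A picture is of the moment at which its call begins.
- workorder.finish_job(): hands the job in, once; it reports no verdict.
Trained networks look in the newest picture that a camera, given by its name, has taken for a name from the list of things; names that differ only in an ending like _2 or _b are one class to them, and where a whole thing is asked for, a point or a joint stands for the part that bears it (a point fixed in the world has none). Each returns a list of dicts, best first, with "conf" (0 to 1); they miss things now and then, are a little off and sometimes report something else, mostly with a low value. They report only what shows in the picture. A call takes as long as a camera call. They do not tell look-alikes from the thing itself.
- optics.search_frame(camera, name): "point" ([x, y, z] in m, in world coordinates, good to about 4 mm: the middle of the surface that is visible of it).
The state is a dict: "time": time; "joint_positions": joint angles; "qvel": joint speeds; "effort": joint torques, N m; "tool_pos": TCP position; "tcp_rot": TCP orientation; "force": force on the tool from outside, world axes, zero at the start; "moment": the same for the moment, N m; "grip_width": finger opening in m.
Only numpy, scipy, OpenCV 4.12 (cv2) and the standard library are available. Lean on these libraries where they do the work, as an engineer would, in place of code of your own. Each camera call takes 0.05 s, during which the arm holds its last target.

## Task

Put the glass scraper away in its case: draw the red-knobbed bolt back well clear of the staple, swing the front latch well out and down, and raise the lid by its bar until it stands upright or farther back. Then press the scraper into the empty T-shaped nest, head in the wide end, until it sits fully home, and let go. Leave the case open like that, and leave the other tools in the case and the bottles and brush on the bench where they are.

Things in the scene. Friction and masses are not known exactly. Their poses are not given: they have to be found in the camera images.
- case: Grey hard case with aluminium edging, fixed to the bench, 210 x 290 mm, 86 mm high shut (base 62 mm). Origin: centre of its underside, on the bench. x axis: from the latch side (front wall at x = -105 mm) to the hinge side; y along the front; z up. Under the lid a rigid black insert, its surface 56 mm above the bench, has three nests with pale yellow floors: two filled, the T-shaped one empty.
- bolt (a joint): Slide of the steel bolt on the lid's top along the case's +y axis, in m: 0 shut, 0.026 fully drawn; it may start up to 4 mm drawn. Shut, its rod runs through the staple loop of the latch and keeps the latch from swinging; from about 16 mm it is clear. Drag about 2 N; it stays where it is left.
- bolt_knob (a point): On the axis of the bolt's upright red round knob (16 mm across, 31 mm tall), 14 mm below its top, 36 mm above the lid's top face. Bolt and lid shut it lies at x = -93, y = 77 mm in the case's frame, 122 mm above the bench. Two rod guides 18 mm wide (along case x) and 23 mm tall stand on the lid, 15 mm from the knob's axis to the -y side and 45 mm to the +y side.
- latch (a joint): Swing of the steel draw latch on the front wall, in rad: 0 upright and hooked over the lid's edge, 1.7 fully swung outwards (to case -x) and down, about an axis parallel to case y. It stays where it is left and takes 1 to 2 N at the paddle. While it is up the lid cannot open; while the bolt is in its staple it cannot move.
- latch_paddle (a point): Middle of the latch's black paddle: 40 mm wide (along case y), 12 mm thick, 34 mm tall, this point 14 mm below its top edge, 112 mm above the bench with the latch up, at x = -128 mm in the case's frame and 73.5 mm from the latch's hinge axis. It can be pinched by its two side edges (fingers closing along case y) and turns between the fingers as it swings.
- latch_hinge (a point): Middle of the latch's hinge axis, on the front wall 40 mm above the bench, at x = -113 mm, y = 0 in the case's frame.
- lid (a joint): Opening angle of the lid, in rad: 0 shut, 1.57 upright, stop at 1.85. Friction hinges hold it at any angle; swinging it takes about 8 N at the lift bar. Standing open, its top edge is about 290 mm above the bench, and a steel strike for the latch projects 17 mm past that edge in its middle, 40 mm wide.
- lid_bar (a point): Middle of the dark round lift bar on the lid: 12 mm thick, 96 mm long, parallel to case y, its axis 45 mm above the lid's top face, 36 mm behind the front edge. Shut, it is 131 mm above the bench at x = -69, y = 0 mm in the case's frame. 186.5 mm from the lid's hinge axis. The bar can turn between the fingers while the lid swings.
- lid_hinge (a point): Middle of the lid's hinge axis, parallel to case y, at x = +105 mm, y = 0 in the case's frame, 64 mm above the bench.
- scraper: Glass scraper, T-shaped, 173 mm long, about 0.16 kg, flat on the bench. Turquoise handle 28 mm wide, 24 mm high, from x = -93 to +50 mm; steel cross head with yellow blade guard, 104 mm wide (y), 16 mm high, from x = +50 to +80 mm. Origin: on the underside, on the centre line, where it is best gripped across the handle; x axis towards the head, z up.
- nest (a point): Point on the floor of the T-shaped nest where the scraper's origin belongs: x = -30, y = +15 mm in the case's frame, 38 mm above the bench. Seated, the scraper's x axis points along case +y, its underside on this floor, the handle 6 mm proud of the insert. Nest 18 mm deep, 2 mm room all round, 4 mm bevelled mouth. Finger scoops 38 mm long, 6 mm deeper, reach 46 mm to both sides along case x.
- nest_head (a point): Middle of the floor of the nest's wide end, for the scraper's head, 65 mm from point nest along case +y. Friction fit: four sprung nubs, 31 mm along the handle to either side of point nest, squeeze the handle's sides; the scraper sticks 13 mm or more too high until it is pressed down with about 8 N over point nest.
- sprayer: Bystander, to be left alone: blue-headed trigger spray bottle, 76 mm across, 220 mm tall. Origin: underside.
- aerosol: Bystander, to be left alone: pink-labelled aerosol can, 58 mm across, 215 mm tall. Origin: underside.
- pump_bottle: Bystander, to be left alone: white pump bottle with a green label, 74 mm across, 210 mm tall. Origin: underside.
- dust_brush: Bystander, to be left alone: red hand brush lying bristles down, 250 mm long, 50 mm high. Origin: underside.
- channel: Spare squeegee channel, an aluminium bar 230 x 22 mm with a dark rubber strip on top, in its own nest near the case's hinge side; stays there. Origin: underside.
- blade_box: White and orange spare-blade box, 64 x 32 x 18 mm, in its own nest at the front of the case; stays there. Origin: underside.
Not all that is in view belongs to the job. Leave any blue look-alike of the scraper alone.

How it is judged:
By the outcome, as a careful person would: the job done as asked, in the order asked, and still so for the second after the job is handed in, with the robot touching nothing.
It also fails if it takes over 72 s, if anything falls off the work surface, if the arm or the gripper's body presses on something with over 40 N, if the wrist force passes 120 N, or if a joint passes its speed limit or range.

## Working session

There is one attempt and no reset: what is moved stays moved. The work goes in short steps, Python scripts to look and compute and a shell command to move; the robot and the scene stay as the last step left them, time stands still between calls to the robot, and variables do not carry over. Pictures are saved under pics/ and viewed, and the job is handed in when it is done.

```bash
mkdir -p pics; ls; python3 - <<'E'
from cell import readout, optics, workorder, arm
import cv2,numpy as np
print(readout.get_obs()); print(arm.nose_length, [a for a in dir(arm) if a[0]!='_'])
for c in ["scene","side","wrist"]:
    d=optics.get_image(c); cv2.imwrite(f"pics/{c}0.png",d["frame"]); print(c,d["intrinsics"].tolist(),d["rvec"],d["tvec"])
    for n in ["case","bolt_knob","latch_paddle","lid_bar","scraper","sprayer","aerosol","pump_bottle","dust_brush"]:
        print(n,[(np.round(r["point"],4).tolist(),round(r["conf"],2)) for r in optics.search_frame(c,n)])
E
```

```text
pics
{'time': 0.0, 'joint_positions': array([ 1.15179904,  0.33388251,  0.03982745,  1.46626261, -0.0134143 ,
        1.34330134, -0.05848379]), 'qvel': array([ 3.64138292e-05,  1.57742109e-03,  1.62484340e-03,  6.20550942e-04,
       -8.01569711e-04, -1.02154787e-03,  9.03500606e-05]), 'effort': array([ 7.83031896e-05, -6.56357360e+01,  1.33565471e+00, -4.03799880e+01,
       -5.97531348e-02,  4.47090890e-02,  1.49248381e-04]), 'tool_pos': array([ 0.20430497, -0.61686922,  0.40388099]), 'tcp_rot': array([[ 9.49286674e-01,  3.14411328e-01, -5.72831684e-04],
       [ 3.14411840e-01, -9.49285521e-01,  1.48158232e-03],
       [-7.79545578e-05, -1.58655142e-03, -9.99998738e-01]]), 'force': array([ 0.29397844, -0.38047268,  0.53043401]), 'moment': array([0.00822476, 0.03455836, 0.00423995]), 'grip_width': 0.08688874641004808}
0.1822 ['Unreachable', 'nose_length']
scene [[602.7870519847036, 0.0, 322.54726155314194], [0.0, 602.7870519847036, 229.9793482347257], [0.0, 0.0, 1.0]] [ 2.06926131  1.6894509  -0.4576647 ] [-0.1158     -0.30273372  2.00234909]
case [([0.5725, -0.0735, 0.0866], 0.9)
[... 787 characters left out ...]
[([0.5535, 0.0567, 0.094], 0.83)]
lid_bar [([0.5203, -0.0568, 0.0921], 0.63)]
scraper [([0.1434, 0.298, 0.014], 0.93), ([0.4396, 0.281, 0.0157], 0.73), ([0.5085, -0.0125, 0.0896], 0.49)]
sprayer [([0.61, 0.4757, 0.1155], 0.61)]
aerosol [([0.6712, 0.3233, 0.1317], 0.85)]
pump_bottle [([0.4478, 0.5413, 0.1181], 0.66)]
dust_brush [([0.5131, -0.4547, 0.0461], 0.76)]
wrist [[371.64829954431775, 0.0, 322.16230029232844], [0.0, 371.64829954431775, 243.85056396017356], [0.0, 0.0, 1.0]] [-2.37781066  1.71832376  0.21361878] [-0.65063699 -0.02885305  0.39028853]
case []
bolt_knob []
latch_paddle []
lid_bar []
scraper []
sprayer []
aerosol []
pump_bottle []
dust_brush [([0.371, -0.4664, 0.0521], 0.57)]
```

View pics/scene0.png

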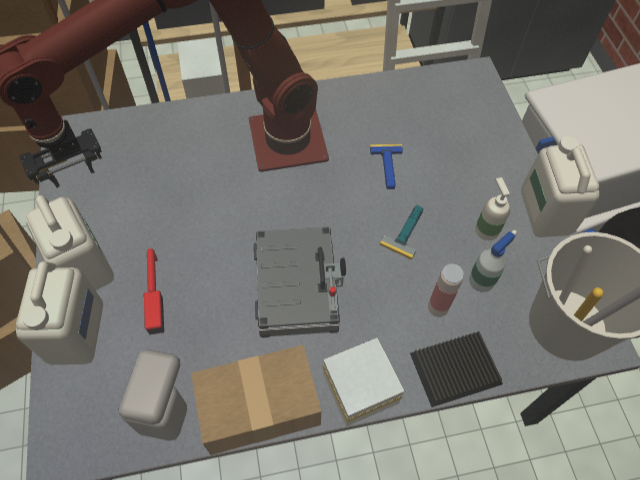

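View pics/side0.png

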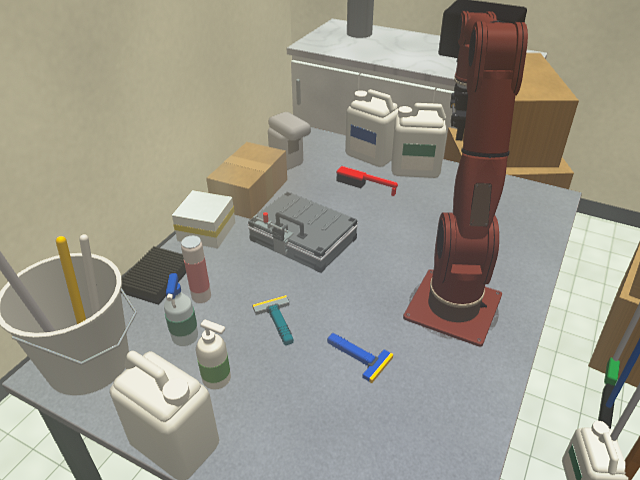

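The scene picture shows the case at (298,280), with latch and red knob on its right side (332,290), which is world +y. Candidates for the scraper are the turquoise T at (403,230) and the blue one at (388,165), plus the red brush at (152,290). I choose the turquoise one and check it in a crop. I also fit the poses from depth.

```bash
cat > h.py <<'E'
from cell import readout, optics, workorder, arm
import cv2,numpy as np
def cloud(c,d=None):
    d=d or optics.get_image(c); K=d["intrinsics"];z=d["z_map"].astype(float)
    R=cv2.Rodrigues(np.asarray(d["rvec"],float))[0];t=np.asarray(d["tvec"],float).ravel()
    v,u=np.mgrid[:480,:640]; x=(u-K[0,2])/K[0,0];y=(v-K[1,2])/K[1,1]
    if c=="wrist":
        r=np.hypot(x,y); s=np.where(r>1e-9,np.tan(np.minimum(r,1.5))/np.maximum(r,1e-9),1); x=x*s;y=y*s
        z=np.where(r<1.3,z,0)
    P=np.stack([x*z,y*z,z],-1); W=(P-t)@R
    W[z<=0]=np.nan
    return d["frame"],W,R,t,K
def obs():
    o=readout.get_obs(); print(round(o["time"],2),np.round(o["tool_pos"],4),np.round(o["tcp_rot"],3).tolist(),np.round(o["force"],1),round(o["grip_width"],4)); return o
E
python3 - <<'E'
from h import *
F={}
for c in ["scene","side"]:
    f,W,R,t,K=cloud(c); F[c]=(f,W)
    x,y,z=W[...,0],W[...,1],W[...,2]
    m=(z>.08)&(z<.09)&(x>.35)&(x<.8)&(y>-.3)&(y<.1)
    p=W[m]; print(c,m.sum(),"ztop",np.median(p[:,2]),cv2.minAreaRect((p[:,:2]*1000).astype(np.float32)))
    q=np.percentile(p[:,:2],[1,99],axis=0);print(q)
    m=(z>.01)&(z<.04)&(x>.3)&(x<.62)&(y>.17)&(y<.37)
    p=W[m]; print("scr",len(p),p.min(0),p.max(0)); 
    hsv=cv2.cvtColor(f,cv2.COLOR_BGR2HSV); h=hsv[...,0];s=hsv[...,1]
    box=(x>.3)&(x<.62)&(y>.17)&(y<.37)&(z<.05)
    t_=box&(h>75)&(h<100)&(s>100); g=box&(h>18)&(h<35)&(s>80)
    for n,mm in(("turq",t_),("yel",g)):
        p=W[mm]; print(n,len(p),p.mean(0),np.median(p,0),cv2.minAreaRect((p[:,:2]*1000).astype(np.float32)))
    m=((h<5)|(h>175))&(s>150)&(x>.5)&(x<.75)&(y>-.1)&(y<.1); p=W[m]; print("red",len(p),p.mean(0) if len(p) else 0, p.max(0) if len(p) else 0)
f=F["scene"][0]
a=cv2.resize(f[215:345,235:365],(520,520),interpolation=cv2.INTER_CUBIC);b=cv2.resize(f[195:265,365:440],(280,260),interpolation=cv2.INTER_CUBIC)
im=np.zeros((520,800,3),np.uint8);im[:,:520]=a;im[:260,520:]=b;cv2.imwrite("pics/crop0.png",im)
E
```

```text
scene 5740 ztop 0.08547752963901631 ((543.203857421875, -61.22782897949219), (231.208740234375, 296.96820068359375), 82.64098358154297)
[[ 0.3966015  -0.18376948]
 [ 0.68939408  0.04143915]]
scr 741 [0.3168065  0.17559968 0.01005158] [0.61962362 0.35422783 0.03575306]
turq 285 [0.41263154 0.29871938 0.02310023] [0.41369461 0.29685194 0.02286855] ((410.426025390625, 300.5084228515625), (24.685405731201172, 142.04544067382812), 49.42308044433594)
yel 162 [0.48497387 0.23831265 0.01208294] [0.48511904 0.23804682 0.01281489] ((483.47955322265625, 238.05223083496094), (103.23429107666016, 15.203660011291504), 50.18070983886719)
red 19 [0.63192568 0.01038439 0.13538258] [0.63740467 0.01595977 0.14013396]
side 2488 ztop 0.08680514581454682 ((595.8785400390625, -79.87702941894531), (397.3239440917969, 408.1221008300781), 84.2045669555664)
[[ 0.39221054 -0.2328949 ]
 [ 0.79087187  0.06679061]]
scr 725 [0.33987775 0.18729806 0.0100033 ] [0.51578885 0.35686043 0.03160682]
turq 317 [0.40517446 0.30481577 0.02485263] [0.40590932 0.30448069 0.02477284] ((409.1827697753906, 301.7994384765625), (26.413484573364258, 143.29953002929688), 50.75227737426758)
yel 83 [0.48359418 0.23941212 0.01712826] [0.48156861 0.2407013  0.01772042] ((480.5492858886719, 235.33189392089844), (109.93868255615234, 21.78419303894043), 56.817630767822266)
red 9 [0.6297339  0.01437271 0.13716232] [0.63663604 0.01922711 0.14035072]
```

View pics/crop0.png

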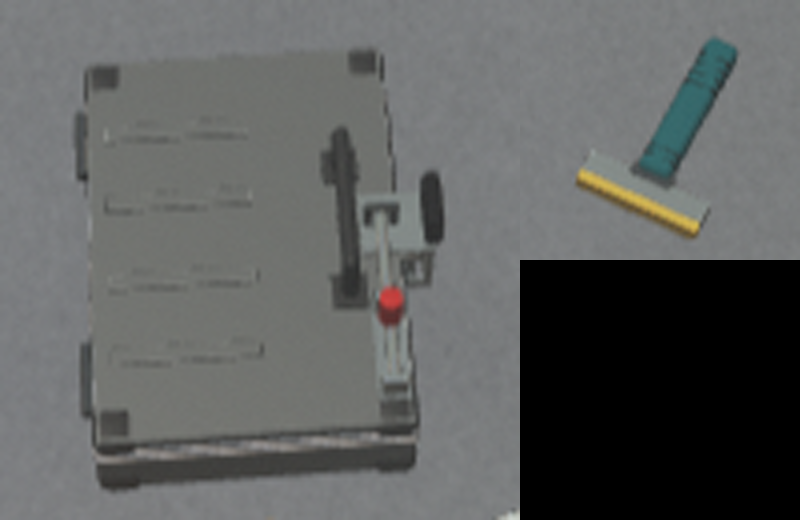

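The close crop shows the turquoise T-scraper with a yellow guard. The blue one lies elsewhere. Next I bring the wrist camera over the case.

```bash
python3 -m jog '[0.025,0.039,0.001,0,0,-0.028,0.087,0.025,0.039,0.001,0,0,-0.028,0.087,0.025,0.039,0.001,0,0,-0.028,0.087,0.025,0.039,0.001,0,0,-0.028,0.087,0.025,0.039,0.001,0,0,-0.028,0.087,0.025,0.039,0.001,0,0,-0.028,0.087,0.025,0.039,0.001,0,0,-0.028,0.087,0.025,0.039,0.001,0,0,-0.028,0.087,0.025,0.039,0.001,0,0,-0.028,0.087,0.025,0.039,0.001,0,0,-0.028,0.087,0.025,0.039,0.001,0,0,-0.028,0.087,0.025,0.039,0.001,0,0,-0.028,0.087,0.025,0.039,0.001,0,0,-0.028,0.087,0.025,0.039,0.001,0,0,-0.028,0.087,0,0,0,0,0,0,0.087,0,0,0,0,0,0,0.087]'
cat > look.py <<'E'
from h import *
import sys
o=obs(); d=optics.get_image("wrist"); f,W,R,t,K=cloud("wrist",d)
print("cam",-R.T@t, "axis",R[2]); cv2.imwrite("pics/%s.png"%sys.argv[1],f); np.savez("last.npz",f=f,W=W)
E
python3 look.py w1
```

```text
time: 3.2
tool_pos: [0.5547, -0.0699, 0.4186]
tcp_rot: [[0.998, -0.069, -0.0], [-0.069, -0.998, 0.0], [-0.0, -0.0, -1.0]]
force: [0.0, -0.5, -0.5]
grip_width: 0.087
3.2 [ 0.5547 -0.0699  0.4186] [[0.998, -0.069, -0.0], [-0.069, -0.998, 0.0], [-0.0, -0.0, -1.0]] [ 0.  -0.5 -0.5] 0.087
cam [ 0.62186773 -0.07488682  0.39922589] axis [-0.24434107  0.01704439 -0.96953955]
```

View pics/w1.png

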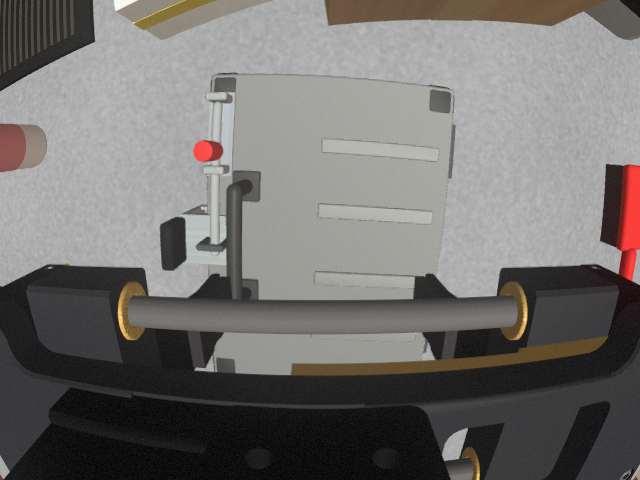

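The wrist view shows the red knob at (208,151), the bar along (236,240) and the paddle at (173,243). Next I fit the lid edges, bar and knob.

```bash
python3 - <<'E'
from h import *
L=np.load("last.npz");W=L["W"];f=L["f"];z=W[...,2];x=W[...,0];y=W[...,1]
v,u=np.mgrid[:480,:640]
ok=(v<262)
m=ok&(z>.082)&(z<.090)&(x>.4)&(x<.75)&(y>-.25)&(y<.1)&(u>205)&(u<460)
p=W[m];print(len(p),np.median(p[:,2]))
# edges: hinge side edge (min y) by x bins, far edge (max x) by y bins, front edge (max y)
def fit(a,b,fn,lo,hi,n):
    A=[];B=[]
    e=np.linspace(lo,hi,n+1)
    for i in range(n):
        s=(a>e[i])&(a<e[i+1])
        if s.sum()>5:A.append(a[s].mean() if 0 else (e[i]+e[i+1])/2);B.append(fn(b[s]))
    A=np.array(A);B=np.array(B);c=np.polyfit(A,B,1);r=B-np.polyval(c,A);k=abs(r)<.002;c=np.polyfit(A[k],B[k],1);print(np.round(B,4),np.degrees(np.arctan(c[0])),k.sum());return c
print("hinge");ch=fit(p[:,0],p[:,1],np.min,.56,.68,10)
print("far");cf=fit(p[:,1],p[:,0],np.max,-.17,0.0,10)
print("front");cr=fit(p[:,0],p[:,1],np.max,.56,.68,10)
m=ok&(z>.128)&(z<.14)&(u>225)&(u<250)&(v>190)
q=W[m];print("bar",len(q),q.mean(0),np.median(q[:,2]));c=np.polyfit(q[:,0],q[:,1],1);print("bar angle",np.degrees(np.arctan(c[0])),"y at .55",np.polyval(c,.55))
hsv=cv2.cvtColor(f,cv2.COLOR_BGR2HSV)
m=((hsv[...,0]<6)|(hsv[...,0]>174))&(hsv[...,1]>140)&(u>190)&(u<225)&(v>130)&(v<170)&(z>.1)
q=W[m];top=q[q[:,2]>.13];print("knob",len(q),q.mean(0),len(top),top.mean(0),top.min(0),top.max(0))
m=ok&(u>155)&(u<190)&(v>210)&(z>.1);q=W[m];print("paddle",q.mean(0),q.min(0),q.max(0))
# axis from fits: case y direction angle
a=np.arctan(np.mean([ch[0],cr[0],c[0]]));print("angle",np.degrees(a))
E
```

```text
39175 0.08681151761538487
hinge
[-0.179  -0.1812 -0.1829 -0.1846 -0.186  -0.1873 -0.1889 -0.1917 -0.1932
 -0.1921] -7.499948850598996 10
far
[0.6782 0.6801 0.6822 0.6836 0.6862 0.6882 0.6911 0.6927 0.6946 0.6981] 7.272021909083032 10
front
[-0.0003  0.0299  0.0293  0.0275  0.0253  0.0243  0.021   0.0214  0.019
  0.0174] 2.1280039187144943 2
bar 1122 [ 0.57341456 -0.00626099  0.13638688] 0.13676549425042545
bar angle -7.44212789088648 y at .55 -0.0032024627680336676
knob 473 [0.6308253  0.00899297 0.1319938 ] 348 [0.63090803 0.01038431 0.13605051] [0.62378911 0.00365305 0.13003703] [0.63833862 0.01862231 0.13852475]
paddle [0.56274619 0.05255924 0.11910728] [0.54038119 0.04770687 0.1000152 ] [0.57929075 0.06290676 0.12847422]
angle -4.291411361708187
```

Case: origin ≈ (0.5425, -0.0715), case y axis at -7.4°. The knob and bar readings agree with this to about 1 mm. Now I go to the knob.

```bash
python3 -m jog '[0.019,0.020,0,0,0,-0.015,0.06,0.019,0.020,0,0,0,-0.015,0.06,0.019,0.020,0,0,0,-0.015,0.06,0.019,0.0205,0,0,0,-0.015,0.06,0,0,-0.04,0,0,0,0.06,0,0,-0.04,0,0,0,0.06,0,0,-0.03,0,0,0,0.05,0,0,-0.0165,0,0,0,0.05,0,0,0,0,0,0,0.05]'; python3 look.py w2
```

```text
time: 4.15
tool_pos: [0.6295, 0.0079, 0.2901]
tcp_rot: [[0.991, -0.134, -0.004], [-0.134, -0.991, -0.001], [-0.004, 0.001, -1.0]]
force: [-0.2, -0.8, 0.4]
grip_width: 0.0508
4.15 [0.6295 0.0079 0.2901] [[0.991, -0.134, -0.004], [-0.134, -0.991, -0.001], [-0.004, 0.001, -1.0]] [-0.2 -0.8  0.4] 0.0508
cam [ 0.69621139 -0.00137815  0.27054752] axis [-0.24620572  0.03182785 -0.96869486]
```

View pics/w2.png

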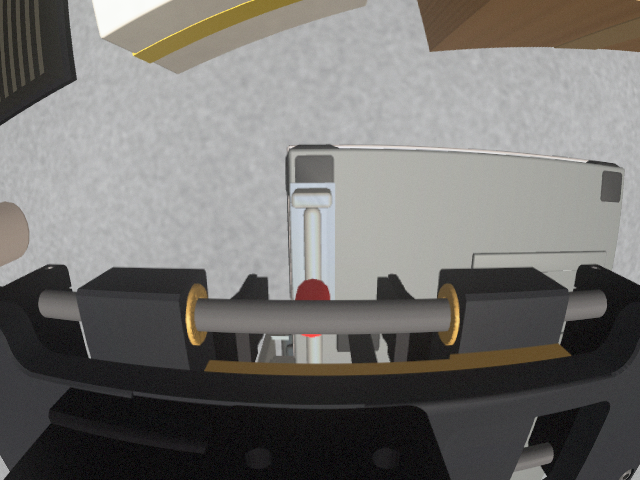

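The knob at (313,305) sits between the fingers. Next I close on it and draw the bolt.

```bash
python3 -m jog '[0.001,0.002,0,0,0,0,0.0,0,0,0,0,0,0,0.0,0,0,0,0,0,0,0.0,0,0,0,0,0,0,0.0]' 15; python3 -m jog '[0.008,-0.001,0,0,0,0,0,0.008,-0.001,0,0,0,0,0,0.0075,-0.001,0,0,0,0,0,0.002,0,0,0,0,0,0,0,0,0,0,0,0,0,0,0,0,0,0,0,0]'; python3 look.py w3
```

```text
time: 4.6
tool_pos: [0.6315, 0.0116, 0.2931]
tcp_rot: [[0.991, -0.132, 0.001], [-0.132, -0.991, -0.0], [0.001, -0.0, -1.0]]
force: [-0.6, -0.4, 0.9]
grip_width: 0.0257
time: 5.2
tool_pos: [0.6568, 0.0086, 0.292]
tcp_rot: [[0.991, -0.132, -0.0], [-0.132, -0.991, 0.0], [-0.0, -0.0, -1.0]]
force: [0.4, 0.2, -0.0]
grip_width: 0.0004
5.2 [0.6568 0.0086 0.292 ] [[0.991, -0.132, -0.0], [-0.132, -0.991, 0.0], [-0.0, -0.0, -1.0]] [ 0.4  0.2 -0. ] 0.0004
cam [ 7.23539490e-01 -5.48280847e-04  2.72661996e-01] axis [-0.24296432  0.03209347 -0.96950418]
```

View pics/w3.png

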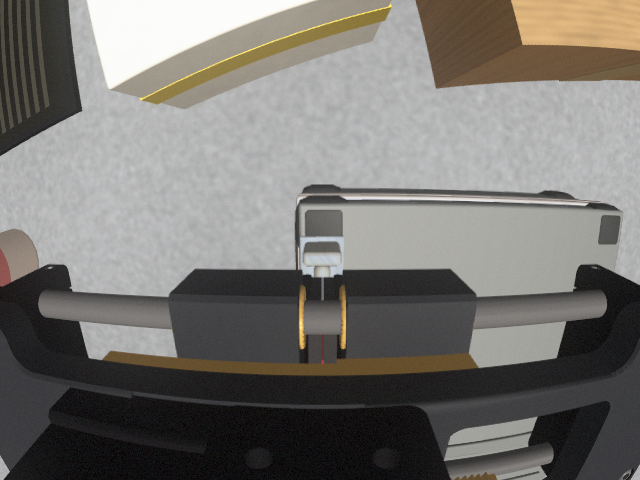

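I moved before the fingers had closed, so they missed the knob and now stand behind it. I will open, go back and close with time to spare.

```bash
python3 -m jog '[0,0,0,0,0,0,0.05,0,0,0,0,0,0,0.05,0,0,0,0,0,0,0.05,0,0,0,0,0,0,0.05,0,0,0,0,0,0,0.05]'; python3 -m jog '[-0.013,0.001,0,0,0,0,0.05,-0.0125,0.002,0,0,0,0,0.05,0,0,0,0,0,0,0.05,0,0,0,0,0,0,0,0,0,0,0,0,0,0,0,0,0,0,0,0,0,0,0,0,0,0,0,0,0,0,0,0,0,0,0,0,0,0,0,0,0,0,0,0,0,0,0,0,0]' 20
```

```text
time: 5.75
tool_pos: [0.6568, 0.0085, 0.2923]
tcp_rot: [[0.991, -0.132, 0.0], [-0.132, -0.991, 0.0], [0.0, -0.0, -1.0]]
force: [-0.1, -0.8, 0.2]
grip_width: 0.0325
time: 6.75
tool_pos: [0.6315, 0.0118, 0.2922]
tcp_rot: [[0.991, -0.132, 0.0], [-0.132, -0.991, 0.001], [0.0, -0.001, -1.0]]
force: [1.2, 1.2, -1.4]
grip_width: 0.0153
```

Now gripped, at a width of 15 mm.

```bash
python3 -m jog '[0.006,-0.001,0,0,0,0,0,0.006,-0.001,0,0,0,0,0,0.006,-0.001,0,0,0,0,0,0.006,0,0,0,0,0,0,0.001,0,0,0,0,0,0,0,0,0,0,0,0,0,0,0,0,0,0,0,0]'; python3 look.py w4
```

```text
time: 7.45
tool_pos: [0.6566, 0.0085, 0.2923]
tcp_rot: [[0.991, -0.132, 0.001], [-0.132, -0.991, 0.0], [0.001, -0.0, -1.0]]
force: [2.3, 3.9, -2.5]
grip_width: 0.0154
7.45 [0.6566 0.0085 0.2923] [[0.991, -0.132, 0.001], [-0.132, -0.991, 0.0], [0.001, -0.0, -1.0]] [ 2.3  3.9 -2.5] 0.0154
cam [ 7.23435478e-01 -5.44718372e-04  2.73008703e-01] axis [-0.24140002  0.03227716 -0.96988876]
```

View pics/w4.png

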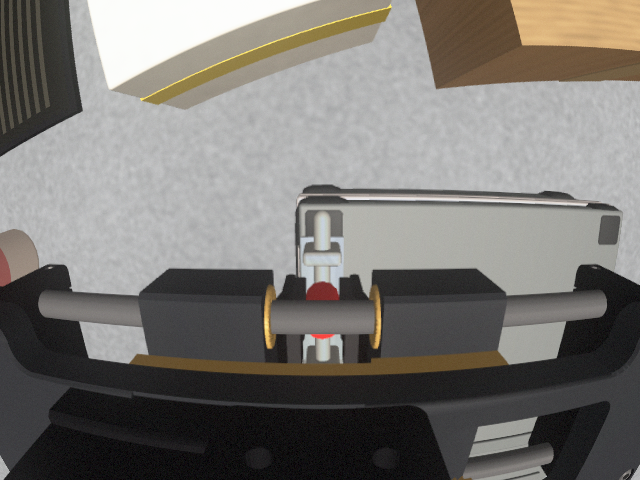

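The bolt is drawn about 25 mm: the rod end has moved and the knob is held at (322,310). Release it and rise.

```bash
python3 -m jog '[0,0,0,0,0,0,0.06,0,0,0,0,0,0,0.06,0,0,0,0,0,0,0.06,0,0,0,0,0,0,0.06,0,0,0,0,0,0,0.06,0,0,0.04,0,0,0,0.06,0,0,0.04,0,0,0,0.07,0,0,0.04,0,0,0,0.07,0,0,0,0,0,0,0.07]'; python3 -c "
from h import *
print(np.round(readout.get_obs()['joint_positions'],2))
d=optics.get_image('scene');cv2.imwrite('pics/s5.png',cv2.resize(d['frame'][200:350,220:420],(800,600)))"; python3 look.py w5
```

```text
time: 8.4
tool_pos: [0.6572, 0.0089, 0.419]
tcp_rot: [[0.991, -0.132, 0.01], [-0.132, -0.991, 0.0], [0.009, -0.001, -1.0]]
force: [0.8, -0.3, 0.1]
grip_width: 0.0687
[ 0.26  0.38 -0.46  1.41  0.17  1.39 -1.9 ]
8.45 [0.6568 0.0088 0.4158] [[0.991, -0.132, 0.006], [-0.132, -0.991, 0.0], [0.006, -0.001, -1.0]] [-0.4  1.5 -1.1] 0.069
cam [ 7.23715612e-01 -3.94312273e-04  3.96779290e-01] axis [-0.23691538  0.03199539 -0.97100329]
```

View pics/w5.png

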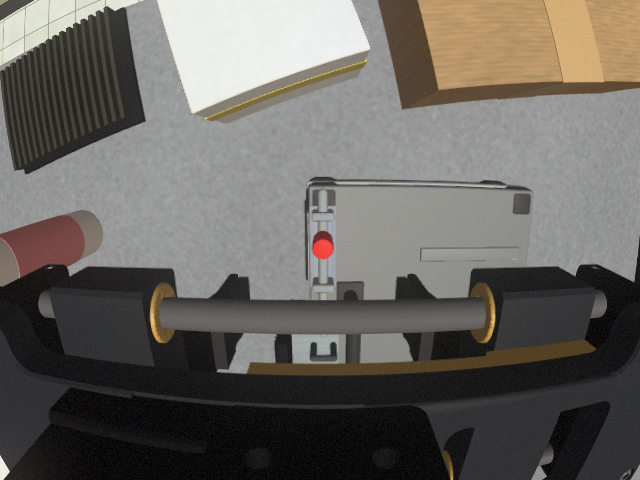

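```bash
python3 -m jog '[-0.009,0.0042,0,0,0,0.143,0.07,-0.009,0.0042,0,0,0,0.143,0.07,-0.009,0.0042,0,0,0,0.143,0.07,-0.009,0.0042,0,0,0,0.143,0.07,-0.009,0.0042,0,0,0,0.143,0.07,-0.009,0.0042,0,0,0,0.143,0.07,-0.009,0.0042,0,0,0,0.143,0.07,-0.009,0.0042,0,0,0,0.143,0.07,-0.009,0.0042,0,0,0,0.143,0.07,-0.009,0.0042,0,0,0,0.143,0.07,-0.009,0.0042,0,0,0,0.143,0.07,0,0,0,0,0,0,0.07,0,0,0,0,0,0,0.07]'; python3 look.py w6; python3 -c "
from h import *
print(np.round(readout.get_obs()['joint_positions'],2))
print(optics.search_frame('wrist','latch_paddle'))
d=optics.get_image('side');cv2.imwrite('pics/d6.png',cv2.resize(d['frame'][160:310,200:400],(800,600)))"
```

```text
time: 9.8
tool_pos: [0.5573, 0.0542, 0.4114]
tcp_rot: [[0.134, 0.991, -0.001], [0.991, -0.134, -0.0], [-0.0, -0.001, -1.0]]
force: [-0.2, 0.4, 0.1]
grip_width: 0.0701
9.8 [0.5573 0.0542 0.4114] [[0.134, 0.991, -0.001], [0.991, -0.134, -0.0], [-0.0, -0.001, -1.0]] [-0.2  0.4  0.1] 0.0701
cam [0.56736535 0.11939674 0.39201262] axis [-0.03502194 -0.24192275 -0.96966327]
[ 0.46  0.22 -0.73  1.65  0.15  1.33 -0.43]
[{'point': [0.5526, 0.0415, 0.0934], 'conf': 0.87}]
```

View pics/w6.png

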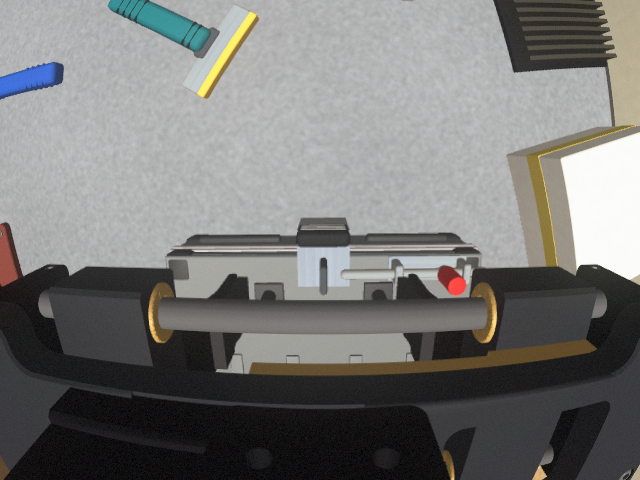

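View pics/d6.png

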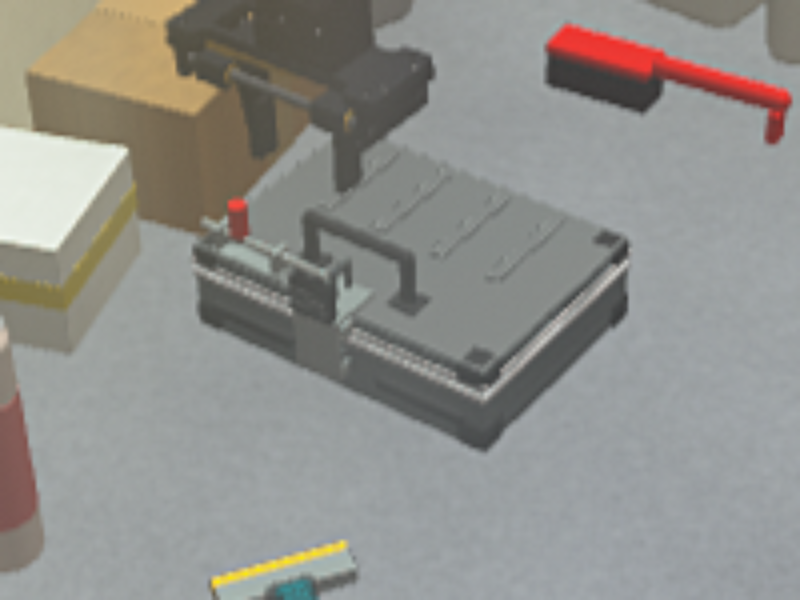

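Rod tip (342,274) is clear of the staple (322,275). The paddle is at (322,238). I descend and pinch it.

```bash
python3 -m jog '[0.0015,0.001,-0.04,0,0,0,0.07,0,0,-0.04,0,0,0,0.07,0,0,-0.035,0,0,0,0.07,0,0,-0.0185,0,0,0,0.07,0,0,0,0,0,0,0.07,0,0,0,0,0,0,0,0,0,0,0,0,0,0,0,0,0,0,0,0,0,0,0,0,0,0,0,0,0,0,0,0,0,0,0,0,0,0,0,0,0,0,0,0,0,0,0,0,0]' 12; python3 look.py w7
```

```text
time: 11.15
tool_pos: [0.5582, 0.0562, 0.2794]
tcp_rot: [[0.129, 0.992, -0.001], [0.992, -0.129, -0.0], [-0.0, -0.001, -1.0]]
force: [-6.8, 0.9, 7.3]
grip_width: 0.0401
11.15 [0.5582 0.0562 0.2794] [[0.129, 0.992, -0.001], [0.992, -0.129, -0.0], [-0.0, -0.001, -1.0]] [-6.8  0.9  7.3] 0.0401
cam [0.56795172 0.12141901 0.25998542] axis [-0.03401906 -0.24199497 -0.96968095]
```

View pics/w7.png

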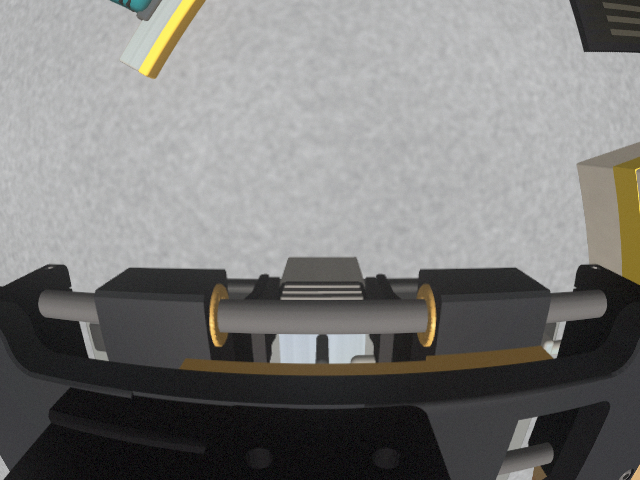

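```bash
python3 -m jog '[0.0009,0.0069,-0.0015,0,0,0,0,0.0009,0.0069,-0.0029,0,0,0,0,0.0008,0.0064,-0.0032,0,0,0,0,0.0008,0.0064,-0.0039,0,0,0,0,0.0007,0.0055,-0.0045,0,0,0,0,0.0007,0.0055,-0.005,0,0,0,0,0.0006,0.0045,-0.0055,0,0,0,0,0.0006,0.0045,-0.0061,0,0,0,0,0.0004,0.0033,-0.0064,0,0,0,0,0.0004,0.0033,-0.0067,0,0,0,0,0,0,0,0,0,0,0]'; python3 look.py w8
```

```text
time: 12.3
tool_pos: [0.565, 0.1092, 0.2322]
tcp_rot: [[0.129, 0.992, -0.002], [0.992, -0.129, -0.0], [-0.0, -0.002, -1.0]]
force: [-3.2, -1.0, -2.8]
grip_width: 0.0403
12.3 [0.565  0.1092 0.2322] [[0.129, 0.992, -0.002], [0.992, -0.129, -0.0], [-0.0, -0.002, -1.0]] [-3.2 -1.  -2.8] 0.0403
cam [0.57471202 0.17444909 0.21275987] axis [-0.03455423 -0.2418607  -0.96969552]
```

View pics/w8.png

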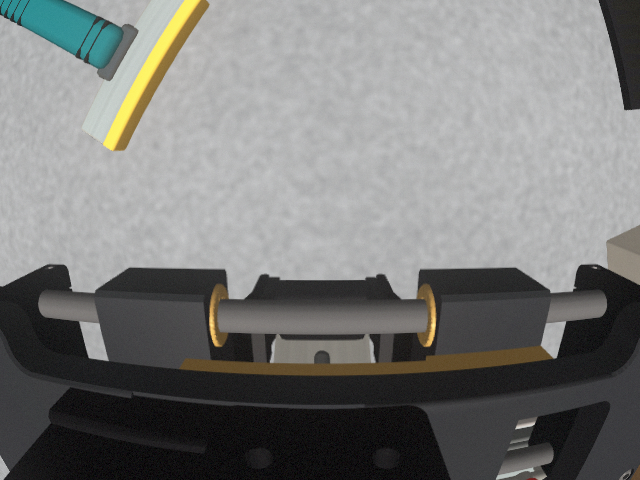

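The latch is swinging and the paddle is still pinched (width 40 mm). I continue downwards.

```bash
python3 -m jog '[0.0002,0.0019,-0.007,0,0,0,0,0.0002,0.0019,-0.0071,0,0,0,0,0,0.0005,-0.0055,0,0,0,0,0,0.0005,-0.0055,0,0,0,0,0,-0.0006,-0.007,0,0,0,0,0,-0.0006,-0.007,0,0,0,0,0,0,0,0,0,0,0,0,0,0,0,0,0,0]'; python3 -c "
from h import *
d=optics.get_image('side');cv2.imwrite('pics/d9.png',cv2.resize(d['frame'][160:310,200:400],(800,600)))"
```

```text
time: 13.15
tool_pos: [0.5655, 0.1127, 0.1938]
tcp_rot: [[0.13, 0.992, -0.002], [0.992, -0.13, 0.0], [0.0, -0.002, -1.0]]
force: [-5.3, 1.0, -2.7]
grip_width: 0.0403
```

View pics/d9.png

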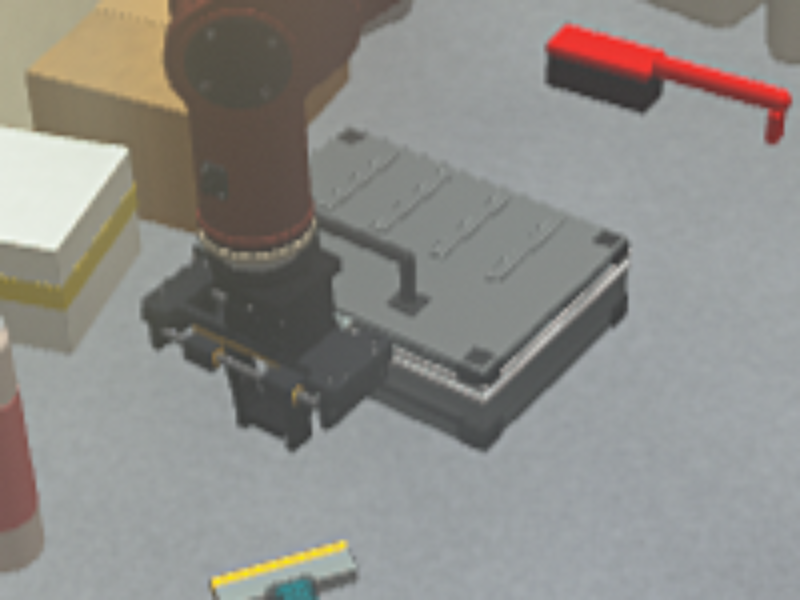

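```bash
python3 -m jog '[0,-0.001,-0.005,0,0,0,0,0,0,0,0,0,0,0,0,0,0,0,0,0,0.07,0,0,0,0,0,0,0.07,0,0,0,0,0,0,0.07,0,0,0,0,0,0,0.07,0,0,0.05,0,0,0,0.07,0,0,0.05,0,0,0,0.07,0,0,0.05,0,0,0,0.07,0,0,0.05,0,0,0,0.07,0,0,0,0,0,0,0.07]'; python3 look.py w10
```

```text
time: 14.3
tool_pos: [0.5674, 0.1126, 0.3967]
tcp_rot: [[0.13, 0.991, 0.011], [0.992, -0.13, 0.001], [0.003, 0.011, -1.0]]
force: [0.6, 0.8, -0.1]
grip_width: 0.07
14.3 [0.5674 0.1126 0.3967] [[0.13, 0.991, 0.011], [0.992, -0.13, 0.001], [0.003, 0.011, -1.0]] [ 0.6  0.8 -0.1] 0.07
cam [0.5773621  0.17788899 0.37750516] axis [-0.0217647  -0.24051296 -0.97040188]
```

View pics/w10.png

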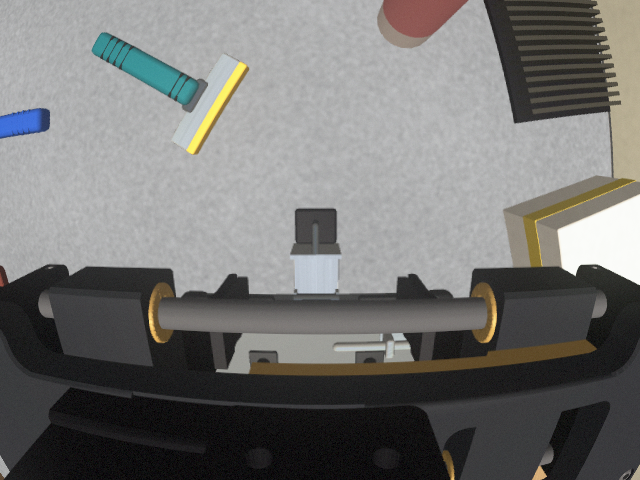

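The latch paddle (316,227) now lies out and down. From this view I measure the scraper, then turn towards the bar.

```bash
cat > scr.py <<'E'
from h import *
L=np.load("last.npz");W=L["W"];f=L["f"];x,y,z=W[...,0],W[...,1],W[...,2]
hsv=cv2.cvtColor(f,cv2.COLOR_BGR2HSV);h=hsv[...,0];s=hsv[...,1]
b=(z<.05)&(x>.3)&(x<.62)&(y>.15)&(y<.4)
t=b&(h>75)&(h<100)&(s>90)
for n,m in(("all",t),("top",t&(z>.02)),("yel",b&(h>18)&(h<35)&(s>90))):
    p=W[m]; r=cv2.minAreaRect((p[:,:2]*1000).astype(np.float32)); c=p[:,:2].mean(0); e=np.linalg.svd(p[:,:2]-c,full_matrices=False)[2][0]
    print(n,len(p),p[:,2].max(),c,r,"pca",np.degrees(np.arctan2(e[1],e[0])))
E
python3 scr.py
python3 -m jog '[-0.0014,-0.0105,0,0,0,0.143,0.06,-0.0014,-0.0105,0,0,0,0.143,0.06,-0.0014,-0.0105,0,0,0,0.143,0.06,-0.0014,-0.0105,0,0,0,0.143,0.06,-0.0014,-0.0105,0,0,0,0.143,0.06,-0.0014,-0.0105,0,0,0,0.143,0.06,-0.0014,-0.0105,0,0,0,0.143,0.06,-0.0014,-0.0105,0,0,0,0.143,0.06,-0.0014,-0.0105,0,0,0,0.143,0.06,-0.0014,-0.0105,0,0,0,0.143,0.06,-0.0014,-0.0105,0,0,0,0.143,0.06,0,0,0,0,0,0,0.06,0,0,0,0,0,0,0.06]'; python3 look.py w11;  python3 -c "
from h import *
print(np.round(readout.get_obs()['joint_positions'],2))"
```

```text
all 2686 0.02743394052608313 [0.41475688 0.29727298] ((408.9022216796875, 301.086181640625), (28.501585006713867, 141.5276336669922), 49.76675033569336) pca -40.267390200829524
top 2648 0.02743394052608313 [0.41454537 0.29746387] ((409.41650390625, 301.69940185546875), (26.904844284057617, 141.5173797607422), 49.85901641845703) pca -40.285158661708216
yel 1215 0.019512021819382688 [0.4845968  0.23853724] ((482.7066345214844, 238.4381866455078), (108.12249755859375, 13.894535064697266), 47.4437255859375) pca -130.24648385775168
time: 15.65
tool_pos: [0.5505, -0.0041, 0.3882]
tcp_rot: [[-0.991, 0.133, -0.001], [0.133, 0.991, 0.0], [0.001, 0.0, -1.0]]
force: [1.0, 0.3, 0.2]
grip_width: 0.06
15.65 [ 0.5505 -0.0041  0.3882] [[-0.991, 0.133, -0.001], [0.133, 0.991, 0.0], [0.001, 0.0, -1.0]] [1.  0.3 0.2] 0.06
cam [0.48605233 0.00431199 0.36894751] axis [ 0.23943383 -0.03223939 -0.97037728]
[ 0.74  0.26 -0.94  1.69  0.22  1.3   1.19]
```

View pics/w11.png

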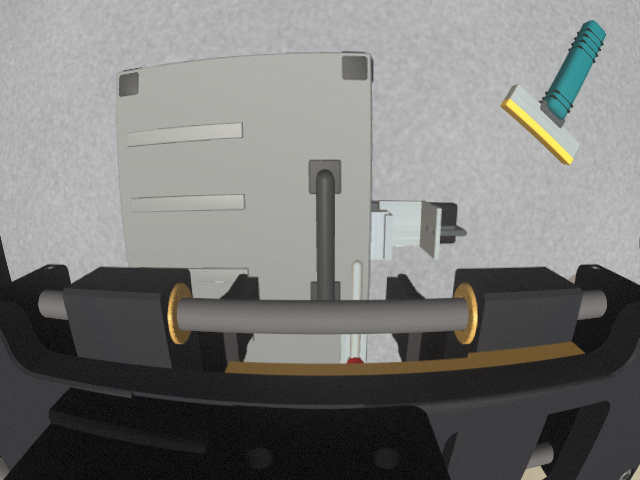

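The bar (325,240) is centred between the fingers. I descend and grip it.

```bash
python3 -m jog '[0.001,0.0008,-0.04,0,0,0,0.06,0,0,-0.035,0,0,0,0.06,0,0,-0.018,0,0,0,0.06,0,0,0,0,0,0,0.06,0,0,0,0,0,0,0,0,0,0,0,0,0,0,0,0,0,0,0,0,0,0,0,0,0,0,0,0,0,0,0,0,0,0,0,0,0,0,0,0,0,0,0,0,0,0,0,0,0]' 25;python3 -c "
from h import *
obs()"
```

```text
time: 16.8
tool_pos: [0.5517, -0.0027, 0.2961]
tcp_rot: [[-0.992, 0.127, 0.0], [0.127, 0.992, 0.001], [-0.0, 0.001, -1.0]]
force: [2.0, 13.6, -2.2]
grip_width: 0.0116
16.8 [ 0.5517 -0.0027  0.2961] [[-0.992, 0.127, 0.0], [0.127, 0.992, 0.001], [-0.0, 0.001, -1.0]] [ 2.  13.6 -2.2] 0.0116
```

```bash
cat > arc.py <<'E'
import numpy as np
a=np.radians(-7.4);ex=np.array([np.sin(a),-np.cos(a)])
def tcp(th,k=.5):
    g=np.arctan2(67,-174)-th; ps=k*th
    X=.1865*np.cos(g)+.164*np.sin(ps); Z=.1865*np.sin(g)+.164*np.cos(ps); return X,Z
st=np.arange(0,1.761,.08); P=np.array([tcp(t) for t in st]);d=np.diff(P,axis=0)
for i,(x,z) in enumerate(d): print(round(st[i+1],2),np.round([*(x*ex),z],4))
E
python3 arc.py
```

```text
0.08 [-0.0016 -0.0124  0.0136]
0.16 [-0.0017 -0.0134  0.0128]
0.24 [-0.0019 -0.0144  0.0119]
0.32 [-0.002  -0.0154  0.011 ]
0.4 [-0.0021 -0.0162  0.01  ]
0.48 [-0.0022 -0.017   0.0089]
0.56 [-0.0023 -0.0178  0.0077]
0.64 [-0.0024 -0.0184  0.0065]
0.72 [-0.0025 -0.0189  0.0053]
0.8 [-0.0025 -0.0194  0.004 ]
0.88 [-0.0026 -0.0198  0.0026]
0.96 [-0.0026 -0.02    0.0013]
1.04 [-0.0026 -0.0202 -0.0001]
1.12 [-0.0026 -0.0203 -0.0015]
1.2 [-0.0026 -0.0202 -0.003 ]
1.28 [-0.0026 -0.0201 -0.0044]
1.36 [-0.0026 -0.0198 -0.0058]
1.44 [-0.0025 -0.0195 -0.0071]
1.52 [-0.0025 -0.019  -0.0085]
1.6 [-0.0024 -0.0185 -0.0098]
1.68 [-0.0023 -0.0178 -0.0111]
1.76 [-0.0022 -0.0171 -0.0123]
```

```bash
python3 -m jog '[-0.0016,-0.0124,0.0136,0.0397,-0.0052,0,0,-0.0017,-0.0134,0.0128,0.0397,-0.0052,0,0,-0.0019,-0.0144,0.0119,0.0397,-0.0052,0,0,-0.002,-0.0154,0.011,0.0397,-0.0052,0,0,0,0,0,0,0,0,0,0,0,0,0,0,0,0]';python3 -c "
from h import *
obs()
d=optics.get_image('side');cv2.imwrite('pics/d12.png',cv2.resize(d['frame'][110:310,180:420],(720,600)))"
```

```text
time: 17.4
tool_pos: [0.5444, -0.0581, 0.3459]
tcp_rot: [[-0.992, 0.126, 0.021], [0.127, 0.979, 0.16], [-0.001, 0.161, -0.987]]
force: [-1.1, 4.1, 4.5]
grip_width: 0.0111
17.4 [ 0.5444 -0.0581  0.3459] [[-0.992, 0.126, 0.021], [0.127, 0.979, 0.16], [-0.001, 0.161, -0.987]] [-1.1  4.1  4.5] 0.0111
```

View pics/d12.png

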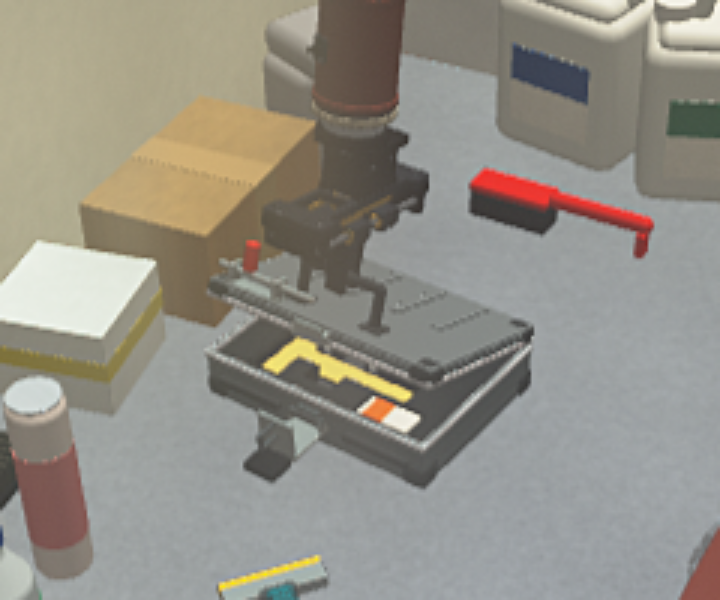

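The lid is rising and the yellow T-nest is visible at (340,370). I continue.

```bash
python3 -m jog '[-0.0021,-0.0162,0.01,0.0397,-0.0052,0,0,-0.0022,-0.017,0.0089,0.0397,-0.0052,0,0,-0.0023,-0.0178,0.0077,0.0397,-0.0052,0,0,-0.0024,-0.0184,0.0065,0.0397,-0.0052,0,0,-0.0025,-0.0189,0.0053,0.0397,-0.0052,0,0,-0.0025,-0.0194,0.004,0.0397,-0.0052,0,0,-0.0026,-0.0198,0.0026,0.0397,-0.0052,0,0,-0.0026,-0.02,0.0013,0.0397,-0.0052,0,0,-0.0026,-0.0202,0,0.0397,-0.0052,0,0,0,0,0,0,0,0,0,0,0,0,0,0,0,0]';python3 -c "
from h import *
o=obs();print(np.round(o['joint_positions'],2))
d=optics.get_image('side');cv2.imwrite('pics/d13.png',cv2.resize(d['frame'][110:310,180:420],(720,600)))"
```

```text
time: 18.55
tool_pos: [0.5228, -0.2266, 0.393]
tcp_rot: [[-0.992, 0.11, 0.065], [0.128, 0.859, 0.495], [-0.001, 0.499, -0.866]]
force: [-6.1, 0.9, 15.0]
grip_width: 0.011
18.55 [ 0.5228 -0.2266  0.393 ] [[-0.992, 0.11, 0.065], [0.128, 0.859, 0.495], [-0.001, 0.499, -0.866]] [-6.1  0.9 15. ] 0.011
[ 1.23  0.41 -0.96  1.6  -0.18  1.4   1.79]
```

View pics/d13.png

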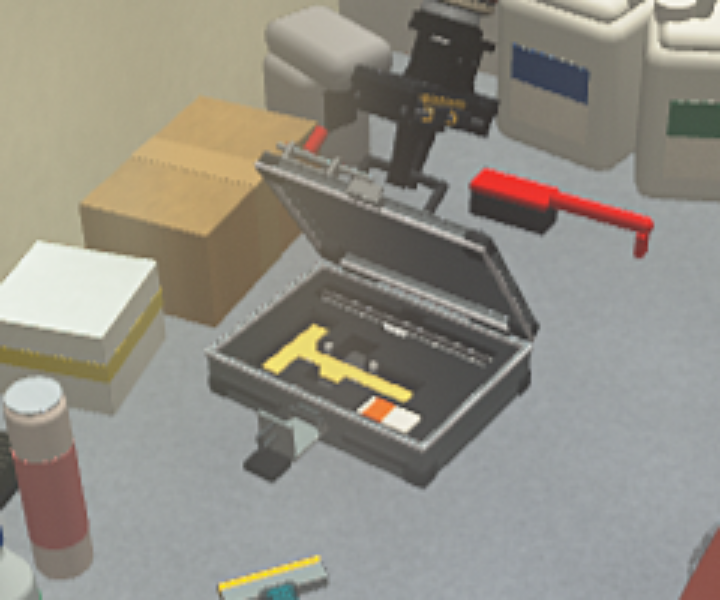

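```bash
python3 -m jog '[-0.0024,-0.0203,-0.0005,0.0397,-0.0052,0,0,-0.0024,-0.0202,-0.002,0.0397,-0.0052,0,0,-0.0024,-0.0201,-0.0036,0.0397,-0.0052,0,0,-0.0024,-0.0198,-0.0055,0.0397,-0.0052,0,0,-0.0024,-0.0195,-0.0071,0.0397,-0.0052,0,0,-0.0024,-0.019,-0.0085,0.0397,-0.0052,0,0,-0.0024,-0.0185,-0.0098,0.0397,-0.0052,0,0,-0.0023,-0.0178,-0.0111,0.0397,-0.0052,0,0,0,0,0,0,0,0,0,0,0,0,0,0,0,0]';python3 -c "
from h import *
o=obs();print(np.round(o['joint_positions'],2))
d=optics.get_image('side');cv2.imwrite('pics/d14.png',cv2.resize(d['frame'][110:310,180:420],(720,600)))"
```

```text
time: 19.6
tool_pos: [0.5025, -0.3843, 0.3426]
tcp_rot: [[-0.991, 0.087, 0.098], [0.131, 0.662, 0.738], [-0.0, 0.745, -0.668]]
force: [-4.3, -6.2, 3.4]
grip_width: 0.0109
19.6 [ 0.5025 -0.3843  0.3426] [[-0.991, 0.087, 0.098], [0.131, 0.662, 0.738], [-0.0, 0.745, -0.668]] [-4.3 -6.2  3.4] 0.0109
[ 1.34  0.71 -0.89  1.39 -0.24  1.59  1.96]
```

View pics/d14.png

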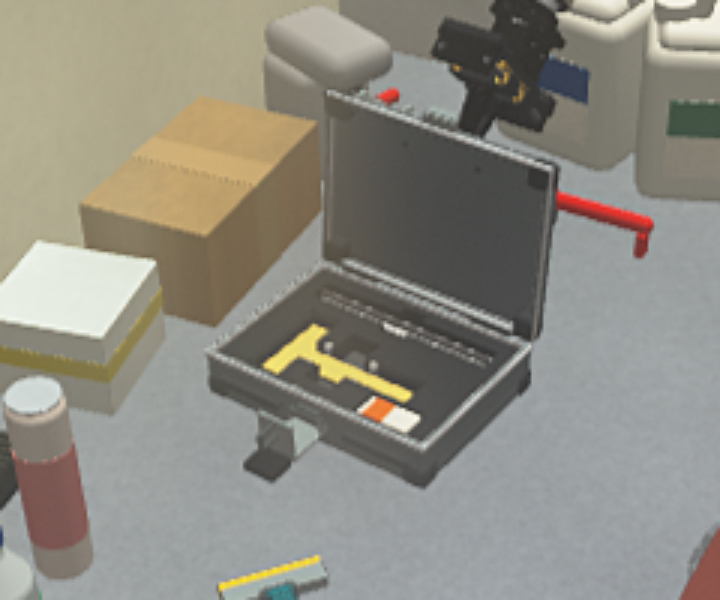

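The lid stands at about 1.68 rad. I release it and back away along the tool axis.

```bash
python3 -m jog '[0,0,0,0,0,0,0.045,0,0,0,0,0,0,0.045,0,0,0,0,0,0,0.045,0,0,0,0,0,0,0.045,-0.004,-0.0295,0.0267,0,0,0,0.045,-0.004,-0.0295,0.0267,0,0,0,0.045,-0.004,-0.0295,0.0267,0,0,0,0.045,0,0,0.03,-0.0833,0.0108,0,0.07,0,0,0.03,-0.0833,0.0108,0,0.07,0,0,0.03,-0.0833,0.0108,0,0.07,0,0,0.03,-0.0833,0.0108,0,0.07,0,0,0,-0.0833,0.0108,0,0.07,0,0,0,-0.0833,0.0108,0,0.07,0,0,0,-0.0833,0.0108,0,0.07,0,0,0,-0.0833,0.0108,0,0.07,0,0,0,-0.0833,0.0108,0,0.07,0,0,0,-0.0833,0.0108,0,0.07,0,0,0,0,0,0,0.07]';python3 -c "
from h import *
o=obs();print(np.round(o['joint_positions'],2))
d=optics.get_image('side');cv2.imwrite('pics/d15.png',cv2.resize(d['frame'][60:310,150:450],(720,600)))"
```

```text
time: 21.45
tool_pos: [0.4921, -0.4686, 0.5444]
tcp_rot: [[-0.992, 0.125, 0.001], [0.125, 0.992, -0.002], [-0.002, -0.002, -1.0]]
force: [-0.4, 1.1, 0.4]
grip_width: 0.0704
21.45 [ 0.4921 -0.4686  0.5444] [[-0.992, 0.125, 0.001], [0.125, 0.992, -0.002], [-0.002, -0.002, -1.0]] [-0.4  1.1  0.4] 0.0704
[ 1.17  0.46 -0.75  1.1   0.31  1.68  1.95]
```

View pics/d15.png

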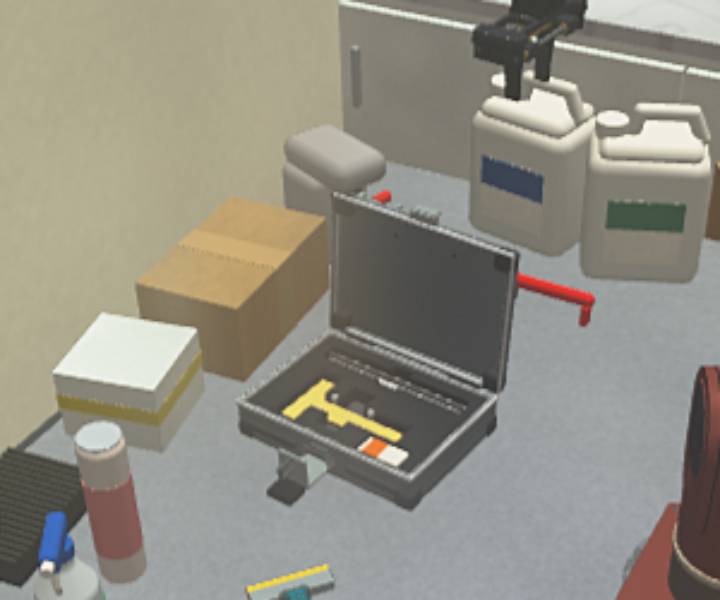

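```bash
python3 -m jog '[0,0.045,0,0,0,-0.034,0.07,0,0.045,0,0,0,-0.034,0.07,0,0.045,0,0,0,-0.034,0.07,0,0.045,0,0,0,-0.034,0.07,0,0.045,0,0,0,-0.034,0.07,0,0.045,0,0,0,-0.034,0.07,0,0.045,0,0,0,-0.034,0.07,0,0.045,0,0,0,-0.034,0.07,0,0.045,0,0,0,-0.034,0.07,0,0.045,0,0,0,-0.034,0.07,0,0.045,0,0,0,-0.034,0.07,-0.011,0.043,-0.02,0,0,-0.034,0.07,-0.011,0.043,-0.02,0,0,-0.034,0.07,-0.011,0.043,-0.02,0,0,-0.034,0.07,-0.011,0.043,-0.02,0,0,-0.034,0.07,-0.011,0.043,-0.02,0,0,-0.034,0.07,-0.011,0.043,-0.02,0,0,-0.034,0.07,0,0,0,0,0,0,0.07,0,0,0,0,0,0,0.07]'; python3 look.py w16; python3 -c "
from h import *
o=readout.get_obs();print(np.round(o['joint_positions'],2))"; python3 scr.py
```

```text
time: 23.4
tool_pos: [0.4247, 0.2841, 0.4232]
tcp_rot: [[-0.764, 0.646, -0.002], [0.646, 0.764, 0.002], [0.003, -0.0, -1.0]]
force: [0.4, -0.3, 0.7]
grip_width: 0.0702
23.4 [0.4247 0.2841 0.4232] [[-0.764, 0.646, -0.002], [0.646, 0.764, 0.002], [0.003, -0.0, -1.0]] [ 0.4 -0.3  0.7] 0.0702
cam [0.37529456 0.32644394 0.40408124] axis [ 0.18263232 -0.15614445 -0.97070302]
[ 0.45  0.19 -1.23  1.73  0.19  1.35  0.05]
all 3256 0.027501274032541812 [0.40747866 0.30297067] ((409.1579284667969, 301.9935302734375), (26.61484718322754, 140.6475830078125), 49.54299545288086) pca -40.3062043041418
top 3189 0.027501274032541812 [0.40707319 0.30328163] ((408.9493103027344, 302.08013916015625), (26.3760986328125, 140.2166748046875), 49.54655456542969) pca -40.30367443590876
yel 719 0.019079949614757296 [0.48302096 0.23909022] ((483.3794860839844, 239.25103759765625), (103.66114807128906, 9.422735214233398), 49.5164909362793) pca 49.88356116588231
```

View pics/w16.png

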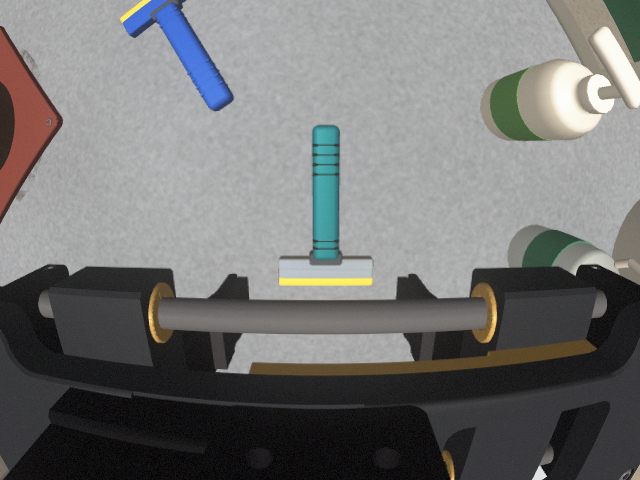

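The scraper is under the gripper, its handle at (326,190), aligned with the tool. The blue one is at (190,60), left alone. I descend.

```bash
python3 -m jog '[0.0008,0.0039,-0.04,0,0,0,0.06,0,0,-0.04,0,0,0,0.06,0,0,-0.04,0,0,0,0.06,0,0,-0.04,0,0,0,0.06,0,0,-0.04,0,0,0,0.06,0,0,-0.025,0,0,0,0.06,0,0,-0.01,0,0,0,0.06,0,0,0,0,0,0,0.06,0,0,0,0,0,0,0.06]'; python3 -c "
from h import *
o=obs();print(np.round(o['joint_positions'],2))"
```

```text
time: 24.35
tool_pos: [0.4274, 0.2864, 0.19]
tcp_rot: [[-0.76, 0.65, 0.003], [0.65, 0.76, 0.001], [-0.002, 0.002, -1.0]]
force: [-0.4, -0.1, -0.1]
grip_width: 0.0601
24.35 [0.4274 0.2864 0.19  ] [[-0.76, 0.65, 0.003], [0.65, 0.76, 0.001], [-0.002, 0.002, -1.0]] [-0.4 -0.1 -0.1] 0.0601
[ 0.19  0.5  -1.03  1.97  0.52  0.96 -0.23]
```

```bash
python3 -m jog '[-0.0015,0.0015,-0.004,0,0,0,0.06,0,0,0,0,0,0,0.06,0,0,0,0,0,0,0,0,0,0,0,0,0,0,0,0,0,0,0,0,0,0,0,0,0,0,0,0,0,0,0,0,0,0,0,0,0,0,0,0,0,0,0,0,0,0,0,0,0,0,0,0,0,0,0,0]' 30; python3 -c "
from h import *
o=obs()"
```

```text
time: 25.35
tool_pos: [0.4248, 0.2882, 0.1846]
tcp_rot: [[-0.761, 0.648, 0.001], [0.648, 0.761, -0.0], [-0.001, 0.001, -1.0]]
force: [-0.7, 0.8, 0.8]
grip_width: 0.0278
25.35 [0.4248 0.2882 0.1846] [[-0.761, 0.648, 0.001], [0.648, 0.761, -0.0], [-0.001, 0.001, -1.0]] [-0.7  0.8  0.8] 0.0278
```

```bash
python3 -m jog '[0,0,0.045,0,0,0,0,0,0,0.05,0,0,0,0,0,0,0.05,0,0,0,0,0.0171,-0.0415,0,0,0,0.072,0,0.0171,-0.0415,0,0,0,0.072,0,0.0171,-0.0415,0,0,0,0.072,0,0.0171,-0.0415,0,0,0,0.072,0,0.0171,-0.0415,0,0,0,0.072,0,0.0171,-0.0415,0,0,0,0.072,0,0.0171,-0.0415,0,0,0,0.072,0,0.0171,-0.0415,0,0,0,0.072,0,0,0,0,0,0,0,0,0,0,0,0,0,0,0]'; python3 look.py w17;  python3 -c "
from h import *
d=optics.get_image('scene');cv2.imwrite('pics/s17.png',cv2.resize(d['frame'][200:350,220:420],(800,600)))"
```

```text
time: 26.65
tool_pos: [0.5616, -0.045, 0.329]
tcp_rot: [[-0.991, 0.132, 0.0], [0.132, 0.991, 0.002], [0.0, 0.002, -1.0]]
force: [-0.4, 1.3, -1.7]
grip_width: 0.0278
26.65 [ 0.5616 -0.045   0.329 ] [[-0.991, 0.132, 0.0], [0.132, 0.991, 0.002], [0.0, 0.002, -1.0]] [-0.4  1.3 -1.7] 0.0278
cam [ 0.49723734 -0.03661496  0.30960203] axis [ 0.24043582 -0.0306636  -0.97018058]
```

View pics/w17.png

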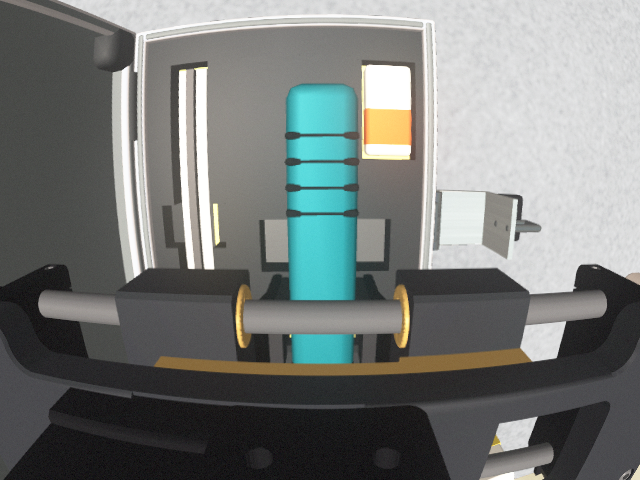

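View pics/s17.png

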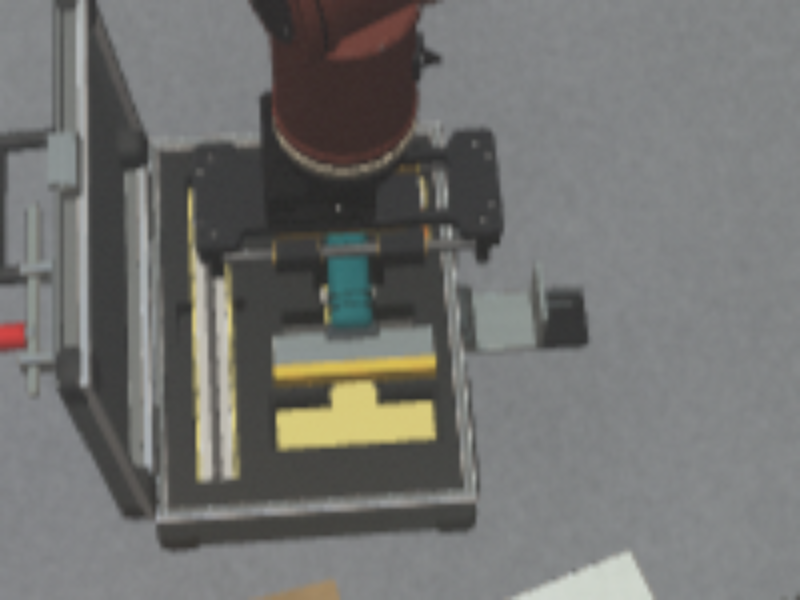

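The scraper is held over the T-nest, with the head towards the wide end (yellow, (355,425) in the enlarged scene view). Now I measure the nest against the held scraper.

```bash
python3 - <<'E'
from h import *
a=np.radians(-7.4);ey=np.array([np.cos(a),np.sin(a)]);ex=np.array([np.sin(a),-np.cos(a)]);O=np.array([.5425,-.0715])
def cc(p): return np.c_[(p[:,:2]-O)@ex,(p[:,:2]-O)@ey,p[:,2]]*1000
for c in("scene","side"):
    f,W,*_=cloud(c); hsv=cv2.cvtColor(f,cv2.COLOR_BGR2HSV);h=hsv[...,0];s=hsv[...,1];Q=cc(W.reshape(-1,3)).reshape(W.shape)
    X,Y,Z=Q[...,0],Q[...,1],Q[...,2]
    inn=(abs(X)<110)&(abs(Y)<150)
    m=inn&(h>18)&(h<35)&(s>60)&(Z>30)&(Z<46)&(X<45)&(Y>55)
    p=Q[m];print(c,"nest",len(p),np.percentile(p,[1,50,99],axis=0).round(1).tolist())
    m=inn&(h>18)&(h<35)&(s>80)&(Z>110)
    if m.sum()>3:
        p=Q[m];print(" guard",len(p),np.percentile(p,[1,50,99],axis=0).round(1).tolist(), np.degrees(np.arctan(np.polyfit(p[:,0],p[:,1],1)[0])))
    m=inn&(h>75)&(h<100)&(s>90)&(Z>100); p=Q[m]
    if len(p)>3: print(" handle",len(p),np.percentile(p,[1,50,99],axis=0).round(1).tolist())
L=np.load("last.npz");W=L["W"];f=L["f"];hsv=cv2.cvtColor(f,cv2.COLOR_BGR2HSV);h=hsv[...,0];s=hsv[...,1];Q=cc(W.reshape(-1,3)).reshape(W.shape)
v,u=np.mgrid[:480,:640]
X,Y,Z=Q[...,0],Q[...,1],Q[...,2]
m=(h>75)&(h<100)&(s>90)&(Z>100)&(v<260)&(Z>140);p=Q[m];print("wrist handle",len(p),np.percentile(p,[1,50,99],axis=0).round(1).tolist())
A=[]
for y0 in range(-70,-20,10):
    k=p[abs(p[:,1]-y0)<5]; 
    if len(k)>20:print(y0,np.percentile(k[:,0],[1,99]).mean().round(1),np.median(k[:,2]).round(1))
# scoops: depth around 32mm beneath
m=(Z<36)&(Z>26)&(u>255)&(u<395)&(v>200)&(v<275); p=Q[m];print("scoop",len(p),np.percentile(p,[1,50,99],axis=0).round(1).tolist())
# box / case walls top rim z 62
m=(abs(Z-62)<3)&(X<-90)&(v<265)&(u>400);p=Q[m];print("front rim",np.percentile(p,[1,50,99],axis=0).round(1).tolist())
m=(abs(Z-62)<3)&(Y<-130)&(v<100);p=Q[m];print("side rim",np.percentile(p,[1,50,99],axis=0).round(1).tolist())
E
```

```text
scene nest 382 [[-83.6, 56.8, 31.4], [-29.3, 73.6, 38.1], [23.0, 89.3, 45.0]]
 guard 216 [[-80.3, 3.4, 145.0], [-31.2, 92.2, 158.8], [19.7, 96.9, 241.6]] 2.7039769609018958
 handle 177 [[-42.6, 0.0, 160.4], [-29.5, 37.0, 167.5], [-17.4, 63.5, 194.2]]
side nest 136 [[-65.8, 56.6, 34.5], [-23.6, 84.7, 40.4], [24.2, 100.5, 45.4]]
 guard 74 [[-85.7, -18.7, 147.9], [-61.6, 19.3, 241.7], [-1.1, 96.9, 286.5]] -42.395165748443276
 handle 115 [[-44.2, -78.8, 164.2], [-31.9, -33.2, 170.2], [-19.4, 21.3, 174.8]]
wrist handle 10975 [[-41.7, -75.3, 163.8], [-28.5, -41.8, 168.8], [-15.3, -8.4, 170.5]]
-70 -28.1 168.7
-60 -27.9 168.9
-50 -28.2 168.9
-40 -28.5 168.9
-30 -28.6 168.8
scoop 2251 [[-76.8, 0.5, 31.5], [-57.3, 17.2, 33.0], [15.1, 33.8, 35.5]]
front rim [[-163.1, -145.0, 59.3], [-102.3, -55.6, 62.1], [-92.2, 25.8, 64.5]]
side rim [[-105.3, -146.5, 59.3], [-5.9, -141.1, 62.2], [104.7, -131.3, 64.3]]
```

Nest centre is at case x ≈ -30.3 and the handle at ≈ -28.3 to -30, so I shift 1 mm and descend.

```bash
python3 -m jog '[-0.0005,0.0012,-0.02,0,0,0,0,0,0,-0.03,0,0,0,0,0,0,-0.025,0,0,0,0,0,0,-0.008,0,0,0,0,0,0,0,0,0,0,0]' 40; python3 -m jog '[0,0,-0.004,0,0,0,0,0,0,-0.004,0,0,0,0,0,0,0,0,0,0,0]'
```

```text
time: 27.35
tool_pos: [0.5607, -0.0419, 0.246]
tcp_rot: [[-0.992, 0.128, -0.0], [0.128, 0.992, 0.001], [0.001, 0.001, -1.0]]
force: [0.2, 0.6, -0.6]
grip_width: 0.0277
time: 27.65
tool_pos: [0.5612, -0.0427, 0.2388]
tcp_rot: [[-0.992, 0.129, 0.002], [0.129, 0.992, 0.0], [-0.002, 0.001, -1.0]]
force: [-1.0, -0.6, -2.2]
grip_width: 0.028
```

```bash
python3 -m jog '[0,0,-0.003,0,0,0,0,0,0,-0.003,0,0,0,0,0,0,-0.003,0,0,0,0,0,0,-0.003,0,0,0,0,0,0,0,0,0,0,0]'; python3 -m jog '[0,0,-0.003,0,0,0,0,0,0,-0.003,0,0,0,0,0,0,0,0,0,0,0]'
```

```text
time: 28.15
tool_pos: [0.5611, -0.0427, 0.226]
tcp_rot: [[-0.992, 0.129, 0.001], [0.129, 0.992, 0.001], [-0.001, 0.001, -1.0]]
force: [1.9, -1.0, -2.8]
grip_width: 0.0279
time: 28.45
tool_pos: [0.5613, -0.0423, 0.2225]
tcp_rot: [[-0.992, 0.129, 0.001], [0.129, 0.992, -0.001], [-0.001, -0.001, -1.0]]
force: [-10.9, -1.9, 27.1]
grip_width: 0.0277
```

Bottomed at the expected height (TCP 0.2225, 27 N). I release, rise and check.

```bash
python3 -m jog '[0,0,0.001,0,0,0,0.042,0,0,0,0,0,0,0.042,0,0,0,0,0,0,0.042,0,0,0,0,0,0,0.042,0,0,0,0,0,0,0.042,0,0,0.02,0,0,0,0.042,0,0,0.04,0,0,0,0.042,0,0,0.045,0,0,0,0,0,0,0.045,0,0,0,0,0,0,0,0,0,0,0,0,0,0,0,0,0,0]'; python3 look.py w18; python3 - <<'E'
from h import *
a=np.radians(-7.4);ey=np.array([np.cos(a),np.sin(a)]);ex=np.array([np.sin(a),-np.cos(a)]);O=np.array([.5425,-.0715])
def cc(p): return np.c_[(p[:,:2]-O)@ex,(p[:,:2]-O)@ey,p[:,2]]*1000
L=np.load("last.npz")
for n,(f,W) in {"wrist":(L["f"],L["W"]),"side":cloud("side")[:2],"scene":cloud("scene")[:2]}.items():
    hsv=cv2.cvtColor(f,cv2.COLOR_BGR2HSV);h=hsv[...,0];s=hsv[...,1];Q=cc(W.reshape(-1,3)).reshape(W.shape)
    X,Y,Z=Q[...,0],Q[...,1],Q[...,2];m=(abs(X+30)<35)&(abs(Y)<140)&(h>75)&(h<100)&(s>90)&(Z<120);p=Q[m]
    print(n,len(p),np.percentile(p,[1,50,99],axis=0).round(1).tolist())
    if len(p):
        for y0 in range(-70,70,20):
            k=p[abs(p[:,1]-y0)<8]
            if len(k)>5: print("  ",y0,np.median(k[:,0]).round(1),np.percentile(k[:,2],80).round(1))
    m=(abs(X+30)<5)&(Y<-95)&(Y>-125);print("  insert z",np.median(Q[m][:,2]).round(1))
E
```

```text
time: 29.55
tool_pos: [0.5613, -0.0426, 0.3723]
tcp_rot: [[-0.992, 0.129, 0.003], [0.129, 0.992, -0.0], [-0.003, 0.0, -1.0]]
force: [0.3, 0.7, 0.4]
grip_width: 0.0178
29.55 [ 0.5613 -0.0426  0.3723] [[-0.992, 0.129, 0.003], [0.129, 0.992, -0.0], [-0.003, 0.0, -1.0]] [0.3 0.7 0.4] 0.0178
cam [ 0.49692135 -0.03444763  0.35282352] axis [ 0.24317892 -0.03205175 -0.96945175]
wrist 5308 [[-43.5, -75.0, 57.9], [-30.6, -8.0, 62.3], [-17.5, 61.2, 64.2]]
   -70 -30.7 63.0
   -50 -30.7 63.1
   -30 -30.7 63.0
   -10 -30.6 63.0
   10 -30.6 63.0
   30 -30.6 63.0
   50 -30.6 63.0
  insert z 56.8
side 177 [[-44.0, -77.5, 57.3], [-33.0, -14.8, 63.5], [-19.0, 58.3, 70.5]]
   -70 -34.1 65.2
   -50 -30.8 65.7
   -30 -33.0 66.5
   -10 -34.1 66.0
   10 -34.6 66.4
   30 -33.2 66.3
   50 -30.5 65.8
  insert z 588.6
scene 346 [[-42.6, -64.4, 52.5], [-30.6, 4.9, 60.8], [-18.0, 62.0, 69.1]]
   -70 -32.5 61.3
   -50 -33.0 65.6
   -30 -30.5 63.6
   -10 -29.1 63.5
   10 -30.4 63.0
   30 -29.3 64.1
   50 -30.8 63.3
  insert z nan
  return _methods._mean(a, axis=axis, dtype=dtype,
  ret = ret.dtype.type(ret / rcount)
```

View pics/w18.png

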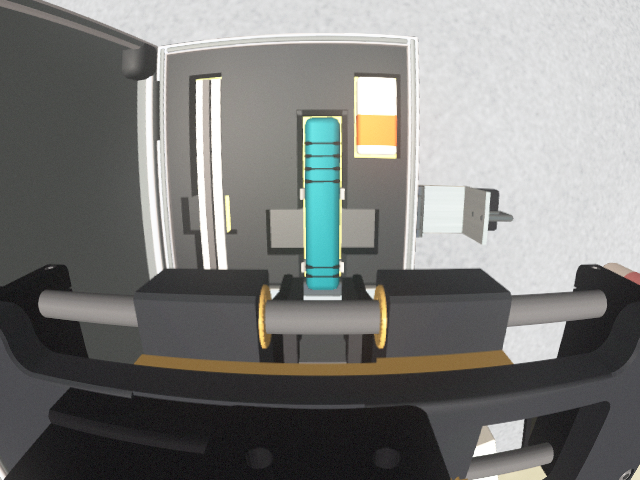

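The handle stands level, 6.2 mm proud of the insert along its length, so it is seated. I rise clear and take a final check.

```bash
python3 -m jog '[0,0.03,0.04,0,0,0,0.03,0,0.03,0.04,0,0,0,0.03,0,0.04,0.03,0,0,0,0.03,0,0.045,0.01,0,0,0,0.03,0,0.045,0,0,0,0,0.03,0,0.045,0,0,0,0,0.03,0,0,0,0,0,0,0.03,0,0,0,0,0,0,0.03]'; python3 - <<'E'
from h import *
obs()
f=[optics.get_image(c)['frame'] for c in("scene","side")]
im=np.hstack([cv2.resize(f[0][130:350,110:520],(400,215)),cv2.resize(f[1][130:400,100:420],(400,337))[:215]]) if 0 else None
cv2.imwrite("pics/sc19.png",f[0]);cv2.imwrite("pics/sd19.png",cv2.resize(f[1][110:410,100:500],(800,600)))
for n in["sprayer","aerosol","pump_bottle","dust_brush"]:
    print(n,[np.round(r["point"],3).tolist() for r in optics.search_frame("scene",n)][:1],[np.round(r["point"],3).tolist() for r in optics.search_frame("side",n)][:1])
E
```

```text
time: 30.5
tool_pos: [0.5606, 0.194, 0.4903]
tcp_rot: [[-0.992, 0.125, -0.001], [0.125, 0.992, 0.001], [0.001, 0.001, -1.0]]
force: [-0.2, -1.0, 0.4]
grip_width: 0.03
30.5 [0.5606 0.194  0.4903] [[-0.992, 0.125, -0.001], [0.125, 0.992, 0.001], [0.001, 0.001, -1.0]] [-0.2 -1.   0.4] 0.03
sprayer [[0.64, 0.442, 0.134]] [[0.606, 0.48, 0.115]]
aerosol [[0.696, 0.295, 0.158]] [[0.671, 0.32, 0.132]]
pump_bottle [[0.482, 0.518, 0.123]] [[0.447, 0.546, 0.117]]
dust_brush [[0.532, -0.462, 0.053]] [[0.414, -0.456, 0.053]]
```

View pics/sd19.png

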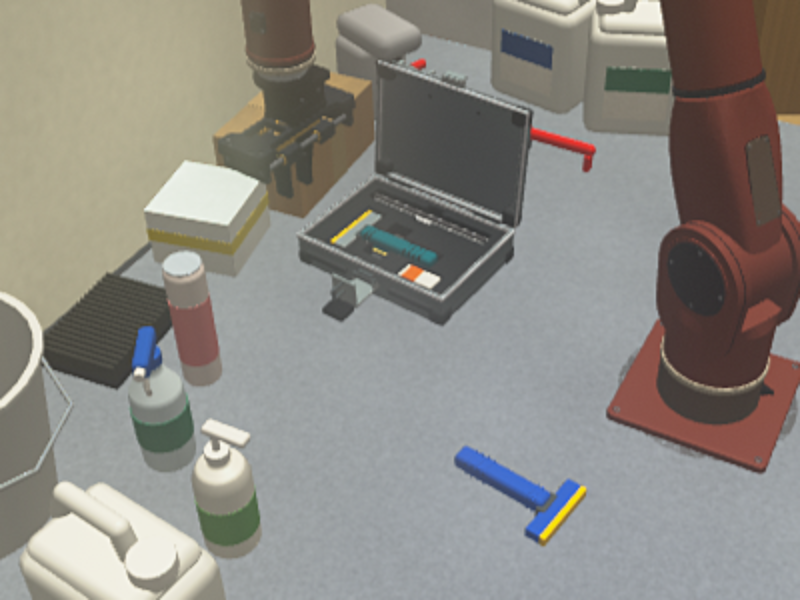

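View pics/sc19.png

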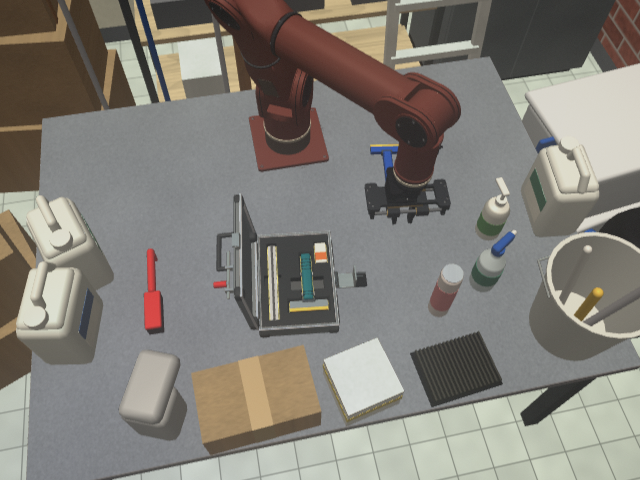

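The scraper is in its nest ((306,275) in the scene view). The lid stands open, the latch is down and out at (352,278), and the bystanders are unmoved. The side view now reports the brush elsewhere only because the lid hides its head. I hand the job in.

```bash
python3 -c "
from cell import workorder
print(workorder.finish_job())"
```

```text
the job is handed in; nothing more can be done
None
```

The glass scraper is seated in its nest and the case is left open. I handed the job in at 30.5 s, with the gripper empty and clear of everything.

- **Bolt:** I drew it about 25 mm. My first attempt missed the knob because I moved before the fingers had closed; the second pinched it properly.
- **Latch:** I swung it out and down to about 1.55 to 1.6 rad, judging by the tool's position. It is short of the 1.7 rad stop, and the pictures show it lying out in front of the case.
- **Lid:** I raised it by its bar to about 1.68 rad, past upright, and it was still standing in the last pictures.
- **Scraper:** I took the turquoise one and left the blue look-alike alone. It went in head first to the wide end and bottomed at 27 N. The force readings on the way down did not show the 8 N resistance of the nubs. After letting go, the handle stood level, 6.2 mm above the insert against the 6 mm expected, so I did not press it again.
- **Other things:** In the last pictures the bottles, the brush and the tools in the case were where they began. The side-camera network put the brush about 10 cm off, because the open lid now hides its head; the scene camera still had it in place.

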